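# Lock the yellow cover screw of a control box with a flat driver

## Task

Take the red flat driver out of its blue stand, set its blade fully into the slot of the yellow lock screw on the control box and, keeping it seated, turn the screw clockwise (seen from above) until it stops. Then put the driver back upright in its stand. Leave the black lock screw of the other box as it is.

Things in the scene. Friction and masses are not known exactly. Their poses are not given: they have to be found in the camera images.
- driver: Stubby flat driver, 0.14 kg, upright in the stand, blade down. Origin: middle of the blade's lower edge; z up along the tool, x along the blade's width. Blade 22 mm wide, 3.5 mm thick, up to z = 14 mm; shaft 12 mm thick up to z = 50; round black collar 47 mm across, z = 50 to 56; red handle z = 56 to 116, square, 28 x 28 mm, its flats square to x and y.
- stand: Blue block, 75 x 75 x 60 mm, fixed to the bench, with a square 32 x 32 mm hole down its middle to the bench. Origin: centre of its underside; z up; sides along x and y. The driver hangs in the hole by its collar, which rests on the block's top; its blade's edge is then 10 mm above the bench. Any yaw of the driver fits.
- yellow_slot (a point): Middle of the slot's floor in the yellow lock screw, on its axis, 54 mm above the bench; it turns with the screw: x along the slot, z up. The screw, 44 mm across, sits amid the lid of a grey box 100 x 80 x 50 mm, fixed to the bench. Slot 34 mm long, open at both ends, 9 mm deep: 7 mm wide for the lower 5 mm, then bevelled out to 14 mm at its mouth, 63 mm above the bench.
- yellow_lock (a joint): Turn of the yellow screw, rad; grows clockwise seen from above. It starts between 0.2 and 0.5 (open); the hard stop, fully locked, is at 1.571. It stays where it is left; about 0.1 N m turns it. The blade has up to about 0.17 rad of play either way in the slot before it drives the screw.
- black_lock (a joint): Turn of the black screw on a second, equal box beside the first (either may be on the left), rad, clockwise likewise; it is already locked (1.45 to 1.571) and is to be left so.
Mind the look-alikes: they are no part of the job. What is shaped like the stand but brown or green is not meant.

How it is judged:
On the way, in this order (a step that is already met when the one before it is completed fails the run):
1. the driver's blade is down in the slot of the yellow screw, which is still open (horizontal distance between driver and yellow_slot below 0.012 m and z of driver in the frame of yellow_slot below 0.005 m and angle between driver's own z axis and vertical below 0.2 rad and value of joint yellow_lock below 1 rad), for 0.1 s.
2. the yellow screw is turned to its stop with the blade still seated (horizontal distance between driver and yellow_slot below 0.012 m and z of driver in the frame of yellow_slot below 0.005 m and angle between driver's own z axis and vertical below 0.2 rad and value of joint yellow_lock above 1.31 rad), for 0.2 s.
At the end, for the whole second after the job is handed in: The yellow screw is within 15 degrees of its stop (joint above 1.31 rad), the black one still locked (above 1.2 rad), and the driver stands released and at rest in its stand: blade within 15 mm of the hole's centre and less than 20 mm above the bench, upright to 10 degrees (value of joint yellow_lock above 1.31 rad and value of joint black_lock above 1.2 rad and horizontal distance between driver and stand below 0.015 m and z of driver in the frame of stand below 0.02 m and angle between driver's own z axis and vertical below 0.17 rad and linear speed of driver below 0.02 m/s); the robot touches nothing.
It fails at once if the black screw is turned out of its locked position (value of joint black_lock below 1.2 rad).
It fails at once if the yellow screw is turned by something other than the blade seated in its slot (distance between driver and yellow_slot above 0.016 m and (velocity of joint yellow_lock above 0.3 rad/s or velocity of joint yellow_lock below -0.3 rad/s)).
It also fails if it takes over 51 s, if anything falls off the work surface, if the arm or the gripper's body presses on something with over 40 N, if the wrist force passes 120 N, or if a joint passes its speed limit or range.

## Robot

A 6-joint arm with a two-finger parallel gripper is mounted at the origin on the work surface. World frame = base frame: x ahead of the robot, y to its left, z up, the work surface at z = 0. Lengths are in m, angles in rad, forces in N, time in s.
With the tool pointing down it reaches from about 0.325 to 0.75 m from the base axis. Payload 7.6 kg.
Tool frame: the origin (TCP) lies midway between the tips of the shut fingers; the grasp point (between the pads) lies 19 mm behind it; z points along the fingers, y is the line along which they close (so a half turn about z gives the same grasp; the last joint's range is limited). The gripper opens to 85 mm and grips with 20 to 120 N. Pads are 22 mm wide; open, the fingers measure 114 mm over their backs; the gripper's body (76 mm by 85 mm) begins 54 mm behind the grasp point. The pads swing forward as they close: fully open they stand 13 mm farther back than shut.
Start: joints at [1.27, 0.052, 1.401, -0, 1.689, -0.07], TCP at [0.12, 0.511, 0.231] pointing down, gripper open.
Joint ranges: [-2.9, 2.9], [-0.91, 2.17], [0.12, 2.37], [-1.06, 4.2], [0.26, 2.73], [-2.93, 2.93]. Speed limits (rad/s): [2.57, 2.57, 3.01, 3.14, 3.14, 3.14].

## Interface

Orientations are given as a rotation vector (axis times angle).
In Python, from workcell import arm gives the robot as it stands.
- The arm moves only by the shell command python3 -m inch 'ROWS' [OPENING] [FORCE]. ROWS is JSON, one flat list of numbers, 6 for each row, row after row: the shift along the tool's x, y, z in m, then the turn, a rotation vector about the tool's x, y, z in rad. In form: [x, y, z, rx, ry, rz, x, y, z, rx, ry, rz, ...]. A call has 1 to 5 rows; each row is the pose to reach, as a shift and turn from the pose commanded when the call began, along the tool's axes at that moment; what a row does not reach only later rows make up. A row lasts 1/8 s, in which the tool goes at most 62.5 mm and 10.7 degrees, less where a joint would pass 70% of its speed; a pose out of reach is approached as far as the arm can. A call with a gripper value outside its range is refused whole. OPENING is the closure, from -1 (fully open) to 1 (shut), so that 0 is half open, set as the call begins (- or left out, the last holds). The fingers move at their own pace and stop on an object; FORCE is the grip in N (left out, the last holds). Time passes only in rows, so rows that repeat a pose let the fingers close. It gives the time, the measured TCP pose, the force, the opening and the grip force at its end, in the units of the state.
- arm.read_state(): the state, without advancing time (a new reading comes with each control period).
- arm.read_camera(name): name is "side" or "top" or "wrist"; returns (picture, depth): 420x560x3 uint8, blue, green, red; 420x560 float32, m along the optical axis (not along the pixel's ray), 0 where there is no reading.
- arm.calibration(name): a dict with "vfov" (degrees; the focal length in pixels is half the picture's height over the tangent of half this angle, whatever the lens; pixels are square), "cx", "cy" (the principal point, pixels), "k1" (the pictures are not rectified: a ray, as slopes to the right and down, at radius r is drawn at 1 + k1 r^2 times it, then the intrinsics apply), "pose" (4x4, takes a point from camera to world coordinates). Camera axes: x right, y up, looking along -z (the intrinsics and any distortion apply to the point x, -y, -z); pixel columns grow to the right and rows downward; lengths in m; the calibration is good to about 2 mm. A picture is of the moment at which its call begins: read the wrist's pose just before it. calibration takes no time and is no camera call; for the wrist camera it gives the pose at the moment of the call.
- arm.finish_job(): hands the job in; it is judged then, once.
The state is a dict: "clock": time; "qpos": joint angles; "dq": joint speeds; "joint_torque": joint torques, N m; "position": TCP position; "tool_rot": TCP orientation; "force": force on the tool from outside, world axes, zero at the start; "wrist_torque": the same for the moment, N m; "grip_width": finger opening in m; "grip_force": force on a finger pad.
Only numpy, scipy, OpenCV 4.12 (cv2) and the standard library are available. Lean on these libraries where they do the work, as an engineer would, in place of code of your own. Each camera call takes 0.05 s, during which the arm holds its last target. There are 200 camera calls.

## Working session

There is one attempt and no reset: what is moved stays moved. The work goes in short steps, Python scripts to look and compute and a shell command to move; the robot and the scene stay as the last step left them, time stands still between calls to the robot, and variables do not carry over. Pictures are saved under pics/ and viewed, at most 10 in all, crops included, and the job is handed in when it is done.

```bash
mkdir -p pics; ls
cat > h.py <<'E'
import numpy as np, cv2
from workcell import arm
from scipy.spatial.transform import Rotation as R
def K(c):
    f=210/np.tan(np.radians(c["vfov"])/2); return f,c["cx"],c["cy"],c["k1"]
def ray(c,u,v):
    f,cx,cy,k1=K(c)
    d=np.array([(u-cx)/f,(v-cy)/f]); p=d.copy()
    for _ in range(20): p=d/(1+k1*(p@p))
    P=np.array(c["pose"]); return P[:3,3],P[:3,:3]@np.array([p[0],-p[1],-1.])
def on(c,u,v,z):
    o,d=ray(c,u,v); return o+d*(z-o[2])/d[2]
def dep(c,u,v,D):
    o,d=ray(c,u,v); return o+d*D
E
python3 - <<'E'
from h import *
s=arm.read_state(); print(s)
for n in("top","side"):
    c=arm.calibration(n); p,d=arm.read_camera(n); cv2.imwrite(f"pics/{n}0.png",p); np.savez(f"{n}0.npz",p=p,d=d); print(n,c)
E
```

```text
pics
{'clock': 0.0, 'qpos': array([ 1.26971406e+00,  5.28127615e-02,  1.40170628e+00,  2.36176644e-05,
        1.68861197e+00, -7.02692851e-02]), 'dq': array([ 0.00053053,  0.0012634 , -0.00034107,  0.0003959 ,  0.00076217,
        0.0011405 ]), 'joint_torque': array([ 1.34702805e-03, -3.81668758e+01, -3.60185158e+01,  1.76367064e-05,
        6.11191048e-03, -8.39476201e-06]), 'position': array([0.11997079, 0.51080286, 0.23049431]), 'tool_rot': array([-3.61716157e-01, -3.12038957e+00,  2.36788522e-03]), 'force': array([-0.48474633,  0.00228755, -0.25200024]), 'wrist_torque': array([ 0.00244823, -0.02367982,  0.05200764]), 'grip_force': 0.0, 'grip_width': 0.08526003104292915}
top {'vfov': 45.242836484310175, 'cx': 287.8286540785613, 'cy': 202.38057979271974, 'k1': -0.02560671760397721, 'pose': array([[ 0.01017285,  0.99780513, -0.06543264,  0.41108561],
       [-0.99990704,  0.00955655, -0.00972498, -0.03350549],
       [-0.00907832,  0.06552549,  0.9978096 ,  1.12077402],
       [ 0.        ,  0.        ,  0.        ,  1.        ]])}
side {'vfov': 45.502992826569105, 'cx': 274.90148191168936, 'cy': 207.907939100898, 'k1': -0.12805847669561807, 'pose': array([[ 0.81127752,  0.36100263, -0.45989768, -0.02363176],
       [-0.58452412,  0.48377498, -0.65137801, -0.72820295],
       [-0.01266218,  0.79726963,  0.60349052,  0.72339904],
       [ 0.        ,  0.        ,  0.        ,  1.        ]])}
```

View pics/top0.png

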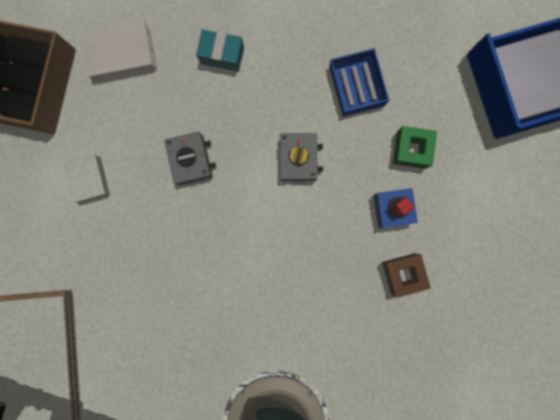

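View pics/side0.png

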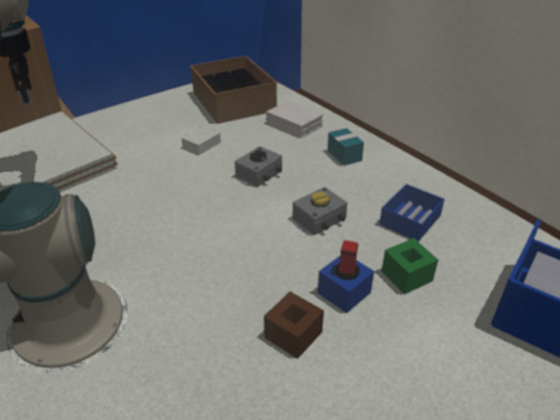

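Top view: the red driver in the blue stand is at (402,207) and the yellow screw at (299,156). What could be mistaken for the stand: green block (415,147), brown block (407,275), blue tray (358,82), big blue bin (515,80). The other screw is black, at (186,156). I choose the blue block holding the red driver, and the yellow screw.

Run:
```python
from h import *
z=np.load("top0.npz"); p,d=z["p"],z["d"]; c=arm.calibration("top")
hsv=cv2.cvtColor(p,cv2.COLOR_BGR2HSV)
def blob(m,x0,y0,x1,y1):
    w=np.zeros(m.shape,np.uint8); w[y0:y1,x0:x1]=m[y0:y1,x0:x1]
    cs,_=cv2.findContours(w,cv2.RETR_EXTERNAL,cv2.CHAIN_APPROX_NONE); return max(cs,key=cv2.contourArea)
H,S,V=cv2.split(hsv)
def rep(n,m,box,zz):
    k=blob(m.astype(np.uint8)*255,*box); pts=np.array([on(c,*q[0],zz)[:2] for q in k])
    r=cv2.minAreaRect((pts*1000).astype(np.float32)); print(n,cv2.contourArea(k),"rect mm",r, "px",k[:,0].min(0),k[:,0].max(0))
rep("redtop",((H<8)|(H>172))&(S>120)&(V>110),(380,185,430,235),.126)
rep("blue",(H>100)&(H<130)&(S>100),(360,175,430,240),.06)
rep("yellow",(H>18)&(H<38)&(S>110),(270,130,330,185),.063)
print(d[207,402],dep(c,402,207,d[207,402]),dep(c,299,156,d[156,299]))
a=cv2.resize(p[180:240,370:430],(390,390),interpolation=cv2.INTER_CUBIC)
b=cv2.resize(p[126:186,270:330],(390,390),interpolation=cv2.INTER_CUBIC)
cv2.imwrite("pics/crop1.png",np.hstack([a,b]))
```

```text
redtop 141.0 rect mm ((472.1659240722656, -254.8056182861328), (25.540464401245117, 24.733844757080078), 37.17790222167969) px [397 198] [412 213]
blue 694.5 rect mm ((471.3983459472656, -251.4672088623047), (72.66494750976562, 76.51923370361328), 8.674299240112305) px [376 189] [416 226]
yellow 83.0 rect mm ((579.3387451171875, -54.619041442871094), (14.89039421081543, 33.63503646850586), 76.57254791259766) px [299 148] [307 163]
0.9946009 [ 0.46935145 -0.24952167  0.12570526] [ 0.5804848  -0.04594393  0.0539133 ]
```

View pics/crop1.png

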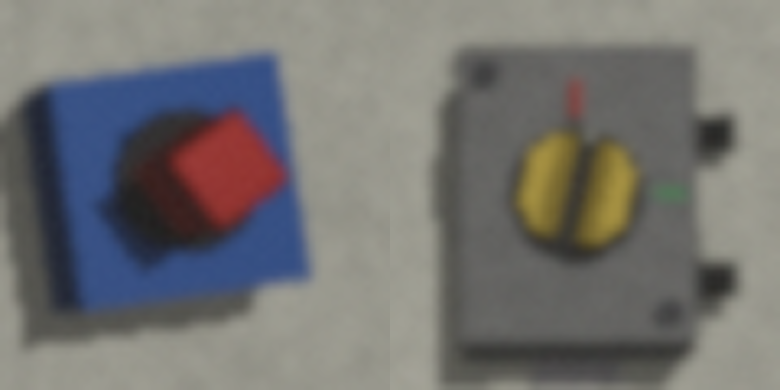

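The close crop confirms it: a red square handle in the blue block, and a yellow screw whose slot is about 12° clockwise of the red mark.

```bash
cat > to.py <<'E'
import sys
from h import *
x,y,z,psi=map(float,sys.argv[1:5]); s=arm.read_state(); Rm=R.from_rotvec(s["tool_rot"])
p=np.radians(psi); Y=np.array([np.cos(p),np.sin(p),0]); Z=np.array([0,0,-1.]); X=np.cross(Y,Z)
T=R.from_matrix(np.c_[X,Y,Z]); c=Rm.as_matrix()
print("shift",np.round(c.T@(np.array([x,y,z])-s["position"]),4),"rot",np.round((Rm.inv()*T).as_rotvec(),3),"clock",s["clock"],"psi",round(np.degrees(np.arctan2(c[1,1],c[0,1])),2))
E
python3 -m inch '[-0.39,-0.23,0,0,0,0.69,-0.39,-0.23,0,0,0,0.69,-0.39,-0.23,0,0,0,0.69,-0.39,-0.23,0,0,0,0.69,-0.39,-0.23,0,0,0,0.69]' -1 60; python3 to.py 0.43 -0.2 0.24 37
```

```text
clock: 0.72
position: [0.3468, 0.2933, 0.2311]
tool_rot: [-1.397, -2.814, -0.0]
force: [0.4, 0.4, 0.2]
grip_width: 0.0853
grip_force: 0.0
shift [-0.4434 -0.2318 -0.009 ] rot [-0.    -0.     0.003] clock 0.725 psi 37.17
```

```bash
python3 -m inch '[-0.443,-0.232,-0.01,0,0,0,-0.443,-0.232,-0.01,0,0,0,-0.443,-0.232,-0.01,0,0,0,-0.443,-0.232,-0.01,0,0,0,-0.443,-0.232,-0.01,0,0,0]'; python3 to.py 0.43 -0.2 0.24 37
```

```text
clock: 1.35
position: [0.3977, -0.015, 0.2375]
tool_rot: [1.396, 2.814, 0.001]
force: [0.4, 0.7, 0.1]
grip_width: 0.0853
grip_force: 0.0
shift [-0.1668 -0.0862 -0.0026] rot [0.    0.    0.004] clock 1.35 psi 37.25
```

```bash
python3 -m inch '[-0.167,-0.086,-0.003,0,0,0,-0.167,-0.086,-0.003,0,0,0,-0.167,-0.086,-0.003,0,0,0,-0.167,-0.086,-0.003,0,0,0]'
python3 - <<'E'
from h import *
c=arm.calibration("wrist"); p,d=arm.read_camera("wrist"); cv2.imwrite("pics/w1.png",p); np.savez("w1.npz",p=p,d=d,pose=c["pose"])
print(c, arm.read_state()["position"])
E
```

```text
clock: 1.85
position: [0.43, -0.2013, 0.2392]
tool_rot: [-1.402, -2.808, 0.0]
force: [-0.4, 0.3, -0.2]
grip_width: 0.0858
grip_force: 0.0
{'vfov': 70.55376396354288, 'cx': 272.2307567354114, 'cy': 212.81305891085387, 'k1': -0.02618404253320089, 'pose': array([[ 0.79885255, -0.57936582, -0.16177101,  0.38851435],
       [ 0.60152575,  0.76889422,  0.21672207, -0.14658098],
       [-0.00117657, -0.27043841,  0.96273656,  0.38010854],
       [ 0.        ,  0.        ,  0.        ,  1.        ]])} [ 0.43008787 -0.19938596  0.23950182]
```

View pics/w1.png

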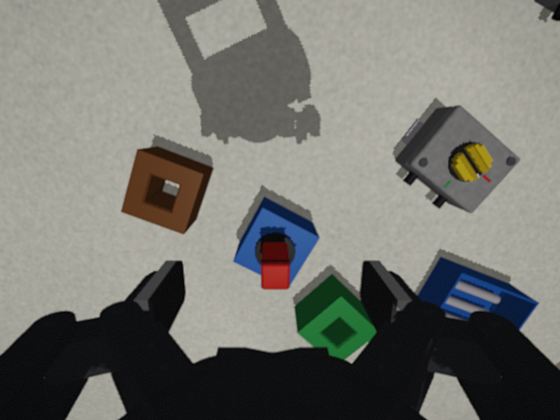

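The wrist view shows the driver's red top at about (275,275), square to the fingers. The blue stand's top is around (275,245), and the yellow screw is at (470,162).

```bash
cat > meas.py <<'E'
from h import *
def cont(m):
    cs,_=cv2.findContours(m.astype(np.uint8)*255,cv2.RETR_EXTERNAL,cv2.CHAIN_APPROX_NONE); return max(cs,key=cv2.contourArea)
def rect(c,m,z):
    k=cont(m); pts=np.array([on(c,*q[0],z)[:2]*1000 for q in k]).astype(np.float32); return pts,cv2.minAreaRect(pts)
E
python3 - <<'E'
from meas import *
f=np.load("w1.npz"); p,d=f["p"],f["d"]; c=arm.calibration("wrist"); c["pose"]=f["pose"]
H,S,V=cv2.split(cv2.cvtColor(p,cv2.COLOR_BGR2HSV))
print(V[265:288:4,275],V[255,275])
pw=np.zeros(d.shape+(3,))
vv,uu=np.mgrid[0:420,0:560]
pw=np.array([dep(c,u,v,D) for u,v,D in zip(uu.ravel(),vv.ravel(),d.ravel())]).reshape(420,560,3)
red=((H<8)|(H>172))&(S>120)&(uu>240)&(uu<310)&(vv>230)&(vv<300)
print("z red",np.median(pw[red&(V>150)][:,2]))
m=red&(V>150)
_,r=rect(c,m,.126); print("red",r)
blue=(H>100)&(H<130)&(S>100)&(uu>220)&(uu<330)&(vv>180)&(vv<295)&(pw[...,2]>.05)&(pw[...,2]<.07)
pts,r=rect(c,blue,.06); print("blue",r)
ye=(H>18)&(H<38)&(S>110)&(uu>440)&(uu<500)&(vv>135)&(vv<190)
k=[q for q in cv2.findContours(ye.astype(np.uint8)*255,cv2.RETR_EXTERNAL,cv2.CHAIN_APPROX_NONE)[0] if len(q)>15]
a=np.vstack(k); pts=np.array([on(c,*q[0],.063)[:2]*1000 for q in a]).astype(np.float32); print("yellow",len(k),cv2.minEnclosingCircle(pts))
for q in k:
    pts=np.array([on(c,*t[0],.063)[:2]*1000 for t in q]).astype(np.float32); print(cv2.minAreaRect(pts))
cv2.imwrite("pics/crop2.png",cv2.resize(p[125:205,425:525],(800,640)[0:2] if 0 else (700,560),interpolation=cv2.INTER_CUBIC))
E
python3 to.py 0.47 -0.252 0.16 37
```

```text
[133 171 169 168 166 163] 75
z red 0.12408637102716219
red ((471.6951904296875, -252.5833282470703), (23.68003273010254, 23.132898330688477), 36.98931121826172)
blue ((470.9281311035156, -250.34161376953125), (74.48341369628906, 75.67652130126953), 8.579364776611328)
yellow 2 ((578.3348388671875, -44.98893356323242), 22.869312286376953)
((575.851806640625, -54.770790100097656), (18.552810668945312, 38.62112808227539), 76.62106323242188)
((580.3548583984375, -34.84123992919922), (18.51459312438965, 39.09660720825195), 76.91716003417969)
shift [-0.0662  0.0002  0.0794] rot [-0.001 -0.002  0.001] clock 1.9 psi 37.06
```

```bash
python3 to.py 0.4715 -0.2515 0.16 37; python3 -m inch '[-0.067,-0.001,0,0,0,0,-0.067,-0.001,0.04,0,0,0,-0.067,-0.001,0.08,0,0,0,-0.067,-0.001,0.08,0,0,0]'; python3 to.py 0.4715 -0.2515 0.078 37
```

```text
shift [-0.0667  0.0017  0.0794] rot [-0.001 -0.002  0.001] clock 1.9 psi 37.06
clock: 2.4
position: [0.4689, -0.2497, 0.1573]
tool_rot: [-1.39, -2.809, -0.002]
force: [0.7, -0.6, -0.0]
grip_width: 0.0853
grip_force: 0.0
shift [-0.0035  0.0011  0.0793] rot [-0.002 -0.007  0.006] clock 2.4 psi 37.34
```

```bash
python3 -m inch '[-0.002,0.001,0.04,0,0,0.005,-0.002,0.001,0.08,0,0,0.005,-0.002,0.001,0.08,0,0,0.005]'; python3 -m inch '[0,0,0,0,0,0,0,0,0,0,0,0,0,0,0,0,0,0,0,0,0,0,0,0,0,0,0,0,0,0]' 1 80; python3 to.py 0.4715 -0.2515 0.078 37
```

```text
clock: 2.78
position: [0.4716, -0.2516, 0.0798]
tool_rot: [-1.4, -2.808, -0.001]
force: [0.5, 0.2, -0.4]
grip_width: 0.0854
grip_force: 0.0
clock: 3.4
position: [0.4729, -0.2534, 0.082]
tool_rot: [1.402, 2.809, -0.0]
force: [-1.1, 0.2, 5.3]
grip_width: 0.0273
grip_force: 79.3
shift [ 0.0024 -0.      0.004 ] rot [ 0.001  0.002 -0.001] clock 3.4 psi 36.95
```

```bash
python3 -m inch '[0,0,-0.04,0,0,0,0,0,-0.09,0,0,0,0,0,-0.14,0,0,0,0,0,-0.14,0,0,0,0,0,-0.14,0,0,0]'
python3 - <<'E'
from h import *
s=arm.read_state(); print(s["force"],s["position"])
c=arm.calibration("side"); p,d=arm.read_camera("side")
f,cx,cy,k1=K(c)
P=np.linalg.inv(c["pose"])
q=P@np.r_[s["position"]-[0,0,.07],1]; x,y=q[0]/-q[2],-q[1]/-q[2]; k=1+k1*(x*x+y*y); u,v=int(cx+f*x*k),int(cy+f*y*k); print(u,v)
cr=p[v-60:v+60,u-60:u+60]; cv2.imwrite("pics/s1.png",cv2.resize(cr,(600,600),interpolation=cv2.INTER_CUBIC))
E
python3 to.py 0.578 -0.045 0.17 37
```

```text
clock: 4.03
position: [0.4719, -0.2527, 0.2192]
tool_rot: [-1.402, -2.809, -0.0]
force: [0.3, 0.3, -2.3]
grip_width: 0.0271
grip_force: 78.8
[ 0.27251615  0.25308303 -2.2990034 ] [ 0.47187593 -0.25274417  0.2192478 ]
349 235
shift [0.1018 0.2099 0.0486] rot [-0.001 -0.003 -0.001] clock 4.075 psi 36.95
```

View pics/s1.png

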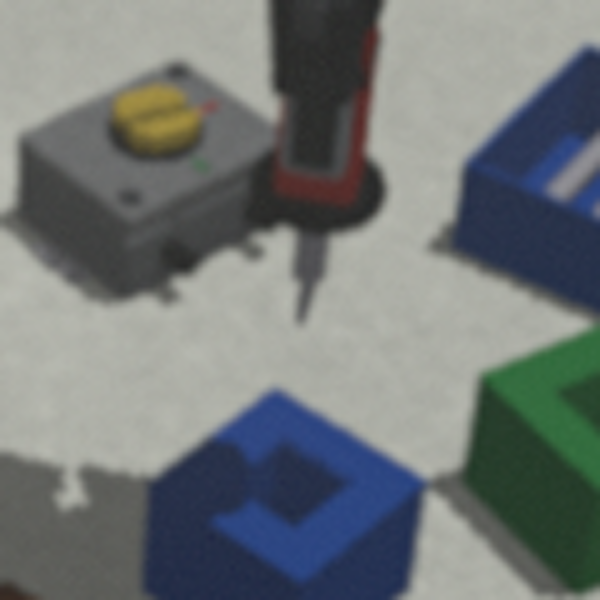

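The blade runs from (300,322) up-right to (318,285). That matches a width axis at about 37° yaw, so it lies along the tool's y. I turn 50° clockwise to meet the slot.

```bash
python3 -m inch '[0.1,0.21,0.03,0,0,0.877,0.1,0.21,0.03,0,0,0.877,0.1,0.21,0.03,0,0,0.877,0.1,0.21,0.03,0,0,0.877,0.1,0.21,0.03,0,0,0.877]';python3 -m inch '[0,0,0,0,0,0,0,0,0,0,0,0]'; python3 to.py 0.578 -0.045 0.150 -13.3
```

```text
clock: 4.7
position: [0.5798, -0.0431, 0.1869]
tool_rot: [-2.461, -1.945, 0.005]
force: [-0.2, -0.9, -1.3]
grip_width: 0.0272
grip_force: 79.2
clock: 4.95
position: [0.5795, -0.0475, 0.1896]
tool_rot: [-2.46, -1.952, 0.002]
force: [0.4, 0.1, -1.4]
grip_width: 0.027
grip_force: 79.2
shift [ 0.0021 -0.0019  0.0396] rot [-0.002  0.     0.003] clock 4.95 psi -13.13
```

```bash
python3 -m inch '[0.001,0,0.02,0,0,0,0.001,0,0.043,0,0,0,0.001,0,0.043,0,0,0]'
python3 - <<'E'
from h import *
P=[]
for i in range(3):
    s=arm.read_state(); P.append(s["position"]); w=arm.read_camera("wrist")[0]
print(np.round(P,4),s["force"])
p,d=arm.read_camera("side")
a=cv2.resize(p[150:250,270:370],(400,400),interpolation=cv2.INTER_CUBIC)
b=cv2.resize(w,(533,400)); cv2.imwrite("pics/s2.png",np.hstack([a,b[:,100:500]]))
E
```

```text
clock: 5.32
position: [0.5788, -0.0466, 0.1454]
tool_rot: [-2.46, -1.948, 0.005]
force: [0.6, 0.3, -1.2]
grip_width: 0.0271
grip_force: 79.2
[[ 0.5788 -0.0466  0.1454]
 [ 0.5796 -0.0466  0.1471]
 [ 0.5803 -0.0465  0.1483]] [-0.02774174 -0.303732   -1.28354422]
```

View pics/s2.png

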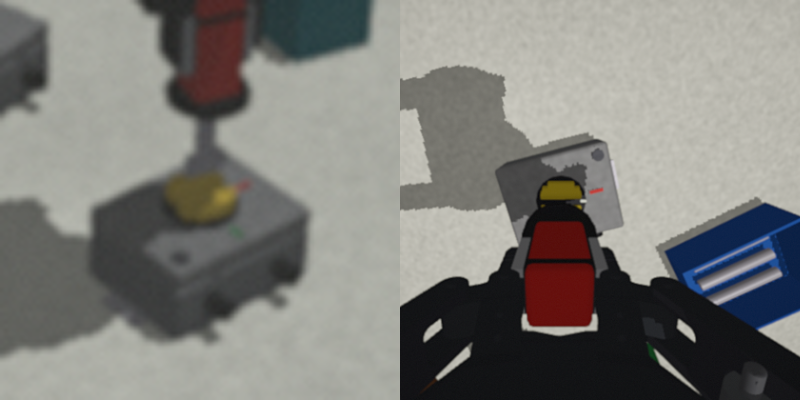

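The blade hangs over the screw: shaft at about (205,150) and screw at about (201,198) in the left crop. Both are within the bevel's capture range, so I descend in small steps.

```bash
python3 -m inch '[0,0,0.006,0,0,0,0,0,0.012,0,0,0,0,0,0.016,0,0,0,0,0,0.016,0,0,0]'; python3 to.py 0.578 -0.046 0.125 -13.3
```

```text
clock: 6.02
position: [0.5807, -0.0451, 0.1319]
tool_rot: [-2.463, -1.95, -0.003]
force: [1.3, 3.1, 1.4]
grip_width: 0.027
grip_force: 79.3
shift [-0.0015 -0.0024  0.0069] rot [ 0.001 -0.002  0.001] clock 6.025 psi -13.25
```

```bash
python3 -m inch '[0.001,0,0.003,0,0,0,0.0015,0,0.006,0,0,0,0.0015,0,0.008,0,0,0,0.0015,0,0.008,0,0,0]'; python3 to.py 0.578 -0.046 0.125 -13.3
```

```text
clock: 6.52
position: [0.5806, -0.0444, 0.1258]
tool_rot: [2.463, 1.949, 0.001]
force: [-4.9, 3.1, 13.6]
grip_width: 0.0269
grip_force: 81.3
shift [-0.0022 -0.0022  0.0008] rot [ 0.001 -0.     0.   ] clock 6.525 psi -13.29
```

Run:
```python
from h import *
c=arm.calibration("wrist"); s=arm.read_state(); p,d=arm.read_camera("wrist"); np.savez("w2.npz",p=p,d=d,pose=c["pose"])
H,S,V=cv2.split(cv2.cvtColor(p,cv2.COLOR_BGR2HSV)); red=((H<8)|(H>172))&(S>120)
vv,uu=np.nonzero(red&(d>0)); pw=np.array([dep(c,u,v,d[v,u]) for u,v in zip(uu,vv)])
for lo in range(260,350,8):
    m=(vv>=lo)&(vv<lo+8); 
    if m.sum()>20: print(lo,m.sum(),np.round(np.median(pw[m],0),4))
print(s["force"],s["wrist_torque"],s["position"])
```

```text
260 505 [ 0.5835 -0.0313  0.1505]
268 328 [ 0.5835 -0.0311  0.1568]
276 554 [ 0.5835 -0.0315  0.1645]
284 589 [ 0.5832 -0.0333  0.1673]
292 588 [ 0.5825 -0.0362  0.1679]
300 580 [ 0.5817 -0.0395  0.1679]
308 574 [ 0.5808 -0.0429  0.1679]
316 572 [ 0.5801 -0.0464  0.1678]
324 555 [ 0.579  -0.0498  0.1679]
332 523 [ 0.5783 -0.0536  0.1678]
340 122 [ 0.5778 -0.0558  0.1679]
[-4.85403772  3.11365591 13.61730425] [ 0.61174086  1.4031449  -0.01501431] [ 0.58062511 -0.04438366  0.12581388]
```

The handle top reads 0.168, the same 2 mm bias as before, which puts the blade edge at about 0.054: seated. Now I turn.

```bash
python3 -m inch '[0,-0.001,0,0,0,0.14,0,-0.001,0,0,0,0.28,0,-0.001,0,0,0,0.42,0,-0.001,0,0,0,0.56,0,-0.001,0,0,0,0.7]'
python3 - <<'E'
from h import *
s=arm.read_state(); print(s["wrist_torque"],s["force"])
E
```

```text
clock: 7.2
position: [0.5809, -0.043, 0.1259]
tool_rot: [-2.984, -0.981, -0.008]
force: [0.9, 6.8, 10.6]
grip_width: 0.0272
grip_force: 80.7
[ 1.55307557 -0.24767472  0.09190296] [ 0.91263428  6.80703044 10.63009979]
```

```bash
python3 -m inch '[0.001,-0.001,0,0,0,0.14,0.001,-0.001,0,0,0,0.28,0.001,-0.001,0,0,0,0.42,0.001,-0.001,0,0,0,0.56,0.001,-0.001,0,0,0,0.7]'
python3 - <<'E'
from h import *
s=arm.read_state(); print(s["wrist_torque"],s["force"])
E
python3 to.py 0.578 -0.046 0.125 -103
```

```text
clock: 7.82
position: [0.5815, -0.0422, 0.1259]
tool_rot: [-3.139, 0.102, -0.009]
force: [2.6, 4.8, 8.4]
grip_width: 0.0271
grip_force: 80.6
[ 1.02959752 -0.64207656  0.13716278] [2.64351692 4.7804783  8.3987633 ]
shift [-0.0032  0.004   0.0009] rot [-0.002 -0.006  0.162] clock 7.825 psi -93.73
```

```bash
python3 -m inch '[0,-0.001,0,0,0,0.06,0,-0.001,0,0,0,0.12,0,-0.001,0,0,0,0.16,0,-0.001,0,0,0,0.16]'
python3 - <<'E'
from h import *
s=arm.read_state(); print(s["wrist_torque"],s["force"])
E
python3 to.py 0.578 -0.046 0.125 -103
```

```text
clock: 8.32
position: [0.5817, -0.0419, 0.1259]
tool_rot: [3.122, -0.347, 0.01]
force: [2.6, 1.8, 8.3]
grip_width: 0.027
grip_force: 80.5
[ 0.4319344  -0.72890485  0.21565171] [2.56016662 1.80861375 8.26666017]
shift [-0.0027  0.0048  0.0009] rot [-0.001 -0.006  0.006] clock 8.325 psi -102.67
```

```bash
python3 -m inch '[0,0,0,0,0,0.05,0,0,0,0,0,0.1,0,0,0,0,0,0.1,0,0,0,0,0,0.1]'
python3 - <<'E'
from h import *
s=arm.read_state(); print(s["wrist_torque"],s["force"])
p,d=arm.read_camera("side"); cv2.imwrite("pics/s3.png",cv2.resize(p[150:250,270:370],(500,500),interpolation=cv2.INTER_CUBIC))
E
python3 to.py 0.578 -0.046 0.125 -103
```

```text
clock: 8.82
position: [0.5817, -0.0419, 0.1259]
tool_rot: [-3.101, 0.5, -0.01]
force: [3.7, 1.7, 8.4]
grip_width: 0.0269
grip_force: 80.6
[ 0.3820616  -0.77150249  0.86427224] [3.73003612 1.65149664 8.35268666]
shift [-0.0022  0.0051  0.0009] rot [-0.001 -0.006 -0.093] clock 8.875 psi -108.31
```

View pics/s3.png

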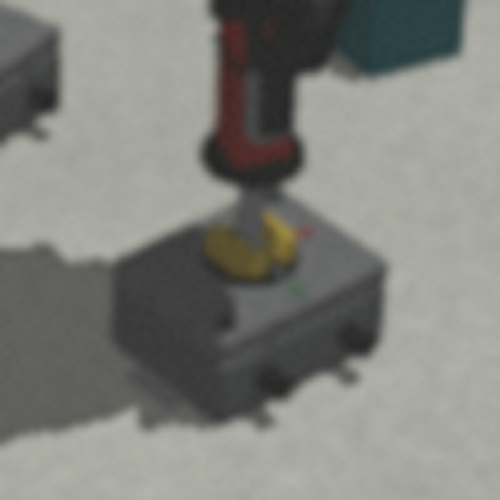

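The torque jumped to 0.86 N m and the slot at about (275,262) points at the green mark (297,290): the screw is at its stop. I unwind into the play, then lift.

```bash
python3 -m inch '[0,0,0,0,0,-0.1,0,0,0,0,0,-0.2,0,0,-0.015,0,0,-0.2,0,0,-0.05,0,0,-0.2,0,0,-0.09,0,0,-0.2]'; python3 -m inch '[0,0,0,0,0,0]'; python3 to.py 0.4715 -0.252 0.215 -53
```

```text
clock: 9.5
position: [0.5789, -0.0422, 0.2131]
tool_rot: [3.135, -0.193, -0.006]
force: [0.9, 0.1, -2.0]
grip_width: 0.0268
grip_force: 79.7
clock: 9.62
position: [0.5808, -0.0424, 0.217]
tool_rot: [3.134, -0.193, 0.009]
force: [0.1, -0.2, -1.8]
grip_width: 0.0273
grip_force: 79.6
shift [-0.0828  0.2214  0.0018] rot [ 0.003 -0.005 -0.769] clock 9.625 psi -97.03
```

```bash
python3 -m inch '[-0.083,0.221,0,0,0,0,-0.083,0.221,0,0,0,0,-0.083,0.221,0,0,0,0,-0.083,0.221,0,0,0,0,-0.083,0.221,0,0,0,0]';python3 -m inch '[0,0,0,0,0,0,0,0,0,0,0,0]'; python3 to.py 0.471 -0.2505 0.13 -97
python3 - <<'E'
from h import *
c=arm.calibration("wrist"); p,d=arm.read_camera("wrist"); s=arm.read_state()
H,S,V=cv2.split(cv2.cvtColor(p,cv2.COLOR_BGR2HSV)); red=((H<8)|(H>172))&(S>120)
vv,uu=np.nonzero(red&(d>0)); pw=np.array([dep(c,u,v,d[v,u]) for u,v in zip(uu,vv)])
t=pw[pw[:,2]>pw[:,2].max()-.004]; print("top",(t.max(0)+t.min(0))/2,s["position"])
q=arm.read_camera("side")[0]
cv2.imwrite("pics/s4.png",np.hstack([cv2.resize(q[170:310,280:420],(400,400),interpolation=cv2.INTER_CUBIC),cv2.resize(p,(533,400))[:,100:500]]))
E
```

```text
clock: 10.25
position: [0.4683, -0.2537, 0.2115]
tool_rot: [-3.135, 0.2, 0.006]
force: [-0.4, 1.0, -1.3]
grip_width: 0.0272
grip_force: 79.8
clock: 10.5
position: [0.471, -0.2501, 0.2128]
tool_rot: [-3.135, 0.188, 0.002]
force: [-0.1, -0.4, -2.0]
grip_width: 0.0272
grip_force: 79.8
shift [0.0001 0.0004 0.0828] rot [-0.001  0.001  0.002] clock 10.5 psi -96.87
top [ 0.47126669 -0.25093929  0.25475179] [ 0.47110088 -0.25012009  0.21305218]
```

View pics/s4.png

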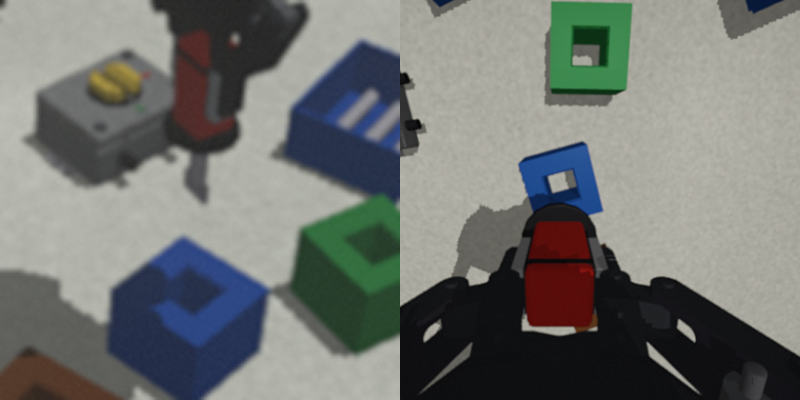

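The yellow slot at (117,82) now lies at its locked angle. The driver hangs upright over the blue stand's hole at (190,290). I lower it.

```bash
python3 -m inch '[0,0,0.05,0,0,0,0,0,0.09,0,0,0,0,0,0.12,0,0,0,0,0,0.125,0,0,0,0,0,0.125,0,0,0]'; python3 -m inch '[0,0,0.003,0,0,0,0,0,0.005,0,0,0,0,0,0.005,0,0,0]'
```

```text
clock: 11.22
position: [0.4713, -0.251, 0.0894]
tool_rot: [3.135, -0.189, 0.001]
force: [0.5, 0.7, -1.0]
grip_width: 0.0271
grip_force: 79.8
clock: 11.6
position: [0.4708, -0.2512, 0.0838]
tool_rot: [3.136, -0.19, 0.001]
force: [-0.8, -0.3, -0.7]
grip_width: 0.027
grip_force: 79.8
```

```bash
python3 -m inch '[0,0,0.002,0,0,0,0,0,0.002,0,0,0,0,0,0.002,0,0,0]'
python3 - <<'E'
from h import *
c=arm.calibration("wrist"); p,d=arm.read_camera("wrist"); s=arm.read_state()
H,S,V=cv2.split(cv2.cvtColor(p,cv2.COLOR_BGR2HSV)); red=((H<8)|(H>172))&(S>120)
vv,uu=np.nonzero(red&(d>0)); pw=np.array([dep(c,u,v,d[v,u]) for u,v in zip(uu,vv)])
m=(vv>300)&(vv<330)&(abs(uu-280)<40); print(np.median(pw[m],0),s["force"])
E
```

```text
clock: 11.98
position: [0.471, -0.2513, 0.082]
tool_rot: [3.135, -0.19, 0.001]
force: [0.0, 0.7, 2.6]
grip_width: 0.0277
grip_force: 80.2
[ 0.47087514 -0.25259482  0.12410144] [-0.22347979 -0.90748797  3.21880609]
```

The collar is resting: the handle top is back at 0.124 and the tool force is upward. I release and retreat.

```bash
python3 -m inch '[0,0,0,0,0,0,0,0,0,0,0,0,0,0,0,0,0,0,0,0,0,0,0,0,0,0,0,0,0,0]' -1; python3 -m inch '[0,0,-0.04,0,0,0,0,0,-0.09,0,0,0,0,0,-0.14,0,0,0,0,0,-0.14,0,0,0,0,0,-0.14,0,0,0]'
python3 - <<'E'
from h import *
p=arm.read_camera("side")[0]; w=arm.read_camera("wrist")[0]; cv2.imwrite("pics/s5.png",np.hstack([cv2.resize(p[170:310,280:420],(400,400),interpolation=cv2.INTER_CUBIC),cv2.resize(w,(533,400))[:,100:500]]))
E
```

```text
clock: 12.65
position: [0.4707, -0.2511, 0.0815]
tool_rot: [-3.136, 0.19, 0.0]
force: [1.1, 0.4, -0.7]
grip_width: 0.0858
grip_force: 0.0
clock: 13.28
position: [0.4705, -0.251, 0.2207]
tool_rot: [-3.135, 0.19, 0.001]
force: [0.6, 1.0, -1.0]
grip_width: 0.0854
grip_force: 0.0
```

View pics/s5.png

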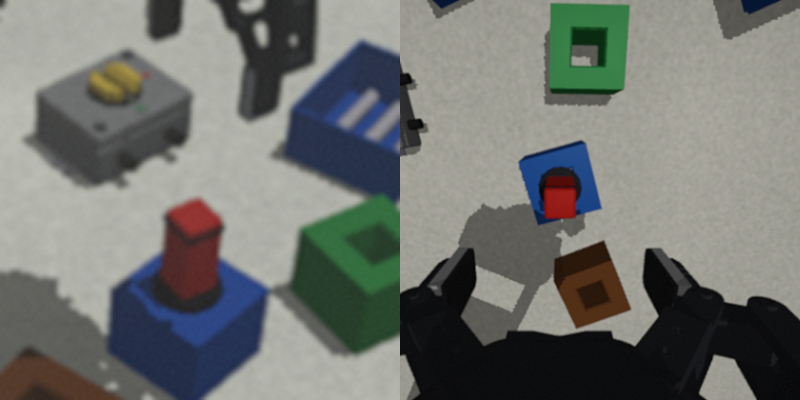

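The driver stands upright in the blue stand at (190,250), clear of the gripper. The yellow slot points at the green mark.

```bash
python3 -c "
from workcell import arm
print(arm.finish_job())"
```

```text
the job is handed in; nothing more can be done
None
```

I turned the yellow lock screw clockwise to its hard stop with the blade seated, left the black screw alone, put the red driver back upright in its blue stand and handed the job in at about 13 s; no verdict came back.

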